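# Clamp a mounted slide: home, touch, quarter turn

## Robot

A 6-joint arm with a two-finger parallel gripper is mounted at the origin on the work surface. World frame = base frame: x ahead of the robot, y to its left, z up, the work surface at z = 0. Lengths are in m, angles in rad, forces in N, time in s.
With the tool pointing down it reaches from about 0.35 to 0.775 m from the base axis. Payload 5.5 kg.
Tool frame: the origin (TCP) lies midway between the tips of the shut fingers; the grasp point (between the pads) lies 19 mm behind it; z points along the fingers, y is the line along which they close (so a half turn about z gives the same grasp; the last joint's range is limited). The gripper opens to 85 mm and grips with 20 to 120 N. Pads are 22 mm wide; open, the fingers measure 114 mm over their backs; the gripper's body (76 mm by 85 mm) begins 54 mm behind the grasp point. The pads swing forward as they close: fully open they stand 13 mm farther back than shut.
Start: joints at [1.105, 0.313, 0.046, 1.304, 0, 1.431], TCP at [0.184, 0.545, 0.231] pointing down, gripper open.
Joint ranges: [-2.76, 2.76], [-0.86, 1.69], [-1.03, 1.26], [-2.2, 2.34], [-1.47, 1.5], [-3.14, 3.14]. Speed limits (rad/s): [2.57, 2.57, 3.14, 3.14, 3.14, 3.14].

## Interface

Orientations are given as a 3x3 rotation matrix whose columns are the frame's x, y, z axes.
In Python, from bench import state, grab_frame, camera_info, job_done gives the robot as it stands.
- The arm moves only by the shell command python3 -m creep 'ROWS' [FORCE]. ROWS is JSON, a list of rows, each an object of numbers: "dx", "dy", "dz": the shift along the tool's x, y, z in m; "ax", "ay", "az": the turn, a rotation vector about the tool's x, y, z in degrees; "claw": the finger opening in m, from 0 to 0.0854. In form: [{"dx": .., "dy": .., "dz": .., "ax": .., "ay": .., "az": .., "claw": ..}, ...]. A call has 1 to 20 rows; each row is the pose to reach, as a shift and turn from the pose commanded when the call began, along the tool's axes at that moment; what a row does not reach only later rows make up. A row lasts 1/8 s, in which the tool goes at most 62.5 mm and 10.7 degrees, less where a joint would pass 70% of its speed; a pose out of reach is approached as far as the arm can. A call with a gripper value outside its range is refused whole. The fingers move at their own pace and stop on an object; FORCE is the grip in N (left out, the last holds). Time passes only in rows, so rows that repeat a pose let the fingers close. It gives the time, the measured TCP pose, the force, the opening and the grip force at its end, in the units of the state.
- state(): the state, without advancing time (a new reading comes with each control period).
- grab_frame(name): name is "scene" or "top" or "wrist"; returns (picture, depth): 384x512x3 uint8, red, green, blue; 384x512 float32, m along the optical axis (not along the pixel's ray), 0 where there is no reading.
- camera_info(name): a dict with "mtx" (3x3 intrinsics, pixels), "k1" (the pictures are not rectified: a ray, as slopes to the right and down, at radius r is drawn at 1 + k1 r^2 times it, then the intrinsics apply), "R" (3x3) and "t" (3): a world point X has camera coordinates R X + t. Camera axes: x right, y down, z forward; pixel columns grow to the right and rows downward; lengths in m; the calibration is good to about 2 mm. A picture is of the moment at which its call begins: read the wrist's pose just before it. camera_info takes no time and is no camera call; for the wrist camera it gives the pose at the moment of the call.
- job_done(): hands the job in; it is judged then, once.
The state is a dict: "t": time; "qpos": joint angles; "dq": joint speeds; "joint_efforts": joint torques, N m; "position": TCP position; "orientation": TCP orientation; "ft_force": force on the tool from outside, world axes, zero at the start; "wrist_torque": the same for the moment, N m; "grip_width": opening from 0.0 (shut) to 1.0 (fully open); "grip_force": force on a finger pad.
Only numpy, scipy, OpenCV 4.12 (cv2) and the standard library are available. Lean on these libraries where they do the work, as an engineer would, in place of code of your own. Each camera call takes 0.05 s, during which the arm holds its last target. There are 200 camera calls.

## Task

Push the orange slide carrier along its channel until it is fully home against the red stop, then turn the clamp's black knob clockwise until the rubber foot just touches the glass slide and give it another quarter turn, no more, so that the cover glass is pressed flat without cracking. Let go of everything and leave the other things on the bench alone.

Things in the scene. Friction and masses are not known exactly. Their poses are not given: they have to be found in the camera images.
- clamp: White slide clamp fixed to the bench. Origin on the bench top, right below the knob's axis. Bed 16 mm thick, x -150 to +70, y -60 to +90 mm. A channel along its x axis guides the carrier: two aluminium rails 43 mm apart, 9 mm high. A white column (36 x 32 mm, centre y +66) carries an arm over the channel (36 mm along x, y -22 to +82, z 85 to 105 mm) with the knob on top, the foot below.
- stop_face (a point): Middle of the face of the red stop (towards clamp -x) that closes the channel at its +x end: at clamp x +50, z 24 mm; the stop's top is at z 32 mm. The carrier's front edge meets it when fully home.
- knob (a joint): Turn of the black knob about its vertical axis, rad, 0 to 6.4; grows clockwise seen from above, which lowers the foot 24 mm a full turn. The wing's yaw is the clamp's yaw minus this value. Starts at 0 to 0.25. The knob keeps its height and stays where it is left. Turning takes a steady 0.17 N m; as the foot touches this steps up by 0.04 N m, then grows by 0.06 N m per rad (all about).
- knob_grip (a point): Point on the knob's axis at which to grip it, 135 mm above the bench. The wing is a black bar 52 mm long, 12 mm thick, 114 to 148 mm above the bench, free on all sides; below it a steel collar of radius 20 mm tops out at 110 mm. Site x runs along the wing, to the yellow mark. With the hand at rest, friction can hold any torque within its 0.17 N m either way: compare readings taken alike.
- foot_guide (a point): Point fixed on the underside of the arm, on the knob's axis, 85 mm above the bench; the sprung foot (rubber face 20 mm wide) hangs below it on a stem of unknown setting. It starts 1 to 10.5 mm above the glass and touches after 0.25 to 2.8 rad of turning. Its spring presses with about 10 N at touch, then nearly 4 N for each further mm (14 N a rad).
- carrier: Orange slide carrier lying loose in the channel, pulled out towards clamp -x by 22 to 45 mm; 0.18 kg. Plate 150 x 40 x 10 mm (x -100 to +50 mm of the origin) with a glass slide 76 x 26 mm, its top 12 mm above the underside. Origin on the underside below the slide's centre; x points to the stop. Fully home the origin is on the knob's axis, at clamp x 0, z 16 mm.
- tab_back (a point): Centre of the back (-x) face of the carrier's upright orange tab, at carrier x = -100 mm, 35 mm above the carrier's underside. The tab is 14 mm along x, 24 mm wide along y, and stands from 10 to 51 mm above the underside. Push here along +x.
- spare_carrier: Bystander: grey spare slide carrier of the same shape, lying on the bench.
- reagent: Bystander: small amber bottle, 42 mm across, 85 mm tall.
- stain_jar: Bystander: glass jar with a blue cap, 56 mm across, 70 mm tall.
- dish: Bystander: clear dish, 90 mm across, 16 mm tall.
- slide_box: Bystander: blue slide box 100 x 85 x 35 mm.
- counter_weight: Bystander: steel weight, 40 mm across, 30 mm tall.
- marker: Bystander: black marker pen, 134 mm long, lying.
Mind the look-alikes: they are no part of the job. Several things have the shape of the carrier; the one meant has the colours described above.

How it is judged:
By the outcome, as a careful person would: the job done as asked, in the order asked, and still so for the second after the job is handed in, with the robot touching nothing.
It also fails if it takes over 72 s, if anything falls off the work surface, if the arm or the gripper's body presses on something with over 40 N, if the wrist force passes 120 N, or if a joint passes its speed limit or range.

## Working session

There is one attempt and no reset: what is moved stays moved. The work goes in short steps, Python scripts to look and compute and a shell command to move; the robot and the scene stay as the last step left them, time stands still between calls to the robot, and variables do not carry over. Pictures are saved under pics/ and viewed, at most 10 in all, crops included, and the job is handed in when it is done.

```bash
mkdir -p pics
cat > h.py <<'E'
import numpy as np, cv2
from bench import state, grab_frame, camera_info
def und(ci,uv):
    K=np.array(ci["mtx"]);uv=np.atleast_2d(uv).astype(float)
    return cv2.undistortPoints(uv.reshape(-1,1,2),K,np.array([ci["k1"],0,0,0.])).reshape(-1,2)
def plane(ci,uv,z):
    n=und(ci,uv);R=np.array(ci["R"]);t=np.array(ci["t"])
    c=-R.T@t;d=np.c_[n,np.ones(len(n))]@R
    return c+d*((z-c[2])/d[:,2])[:,None]
def depthpts(ci,uv,dep):
    n=und(ci,uv);R=np.array(ci["R"]);t=np.array(ci["t"])
    return (np.c_[n,np.ones(len(n))]*np.asarray(dep)[:,None]-t)@R
def proj(ci,X):
    X=np.atleast_2d(X);R=np.array(ci["R"]);t=np.array(ci["t"])
    return cv2.projectPoints(X,cv2.Rodrigues(R)[0],t,np.array(ci["mtx"]),np.array([ci["k1"],0,0,0.]))[0].reshape(-1,2)
def save(n,im): cv2.imwrite("pics/"+n,im[...,::-1])
E
python3 - <<'E'
from h import *
a={}
for n in("scene","top","wrist"):
    ci=camera_info(n);p,d=grab_frame(n);np.savez(n+"0.npz",p=p,d=d,**{k:np.array(v) for k,v in ci.items()});a[n]=p
    print(n,-np.array(ci["R"]).T@np.array(ci["t"]),(d>0).mean())
save("a_top.png",a["top"]);save("a_scene.png",a["scene"])
s=state();print(s)
E
```

```text
scene [ 1.15729979 -0.30065891  0.99902825] 0.9961140950520834
top [ 0.37124806 -0.00553452  1.3661512 ] 0.9957936604817709
wrist [0.10720898 0.56908597 0.3725009 ] 0.9959564208984375
{'t': 0.15, 'qpos': array([1.10541301e+00, 3.13847365e-01, 4.52591943e-02, 1.30359441e+00,
       1.70816573e-05, 1.43117410e+00]), 'dq': array([ 0.00055386, -0.0034371 ,  0.00075053, -0.00100944, -0.0005305 ,
       -0.00148696]), 'joint_efforts': array([ 2.06819204e-03, -4.81065989e+01,  2.98814213e+01,  1.38783178e-02,
       -1.53147193e-04,  8.98260453e-06]), 'position': array([0.1838659 , 0.54441993, 0.23061051]), 'orientation': array([[-9.47407356e-01,  3.20029522e-01, -6.37367565e-04],
       [ 3.20030088e-01,  9.47406579e-01, -1.23115916e-03],
       [ 2.09838947e-04, -1.37038604e-03, -9.99999039e-01]]), 'ft_force': array([-0.46881722, -0.32308716,  0.31728028]), 'wrist_torque': array([-0.05514093,  0.04182466,  0.01360828]), 'grip_force': 0.0, 'grip_width': 1.0041673540974294}
```

View pics/a_top.png

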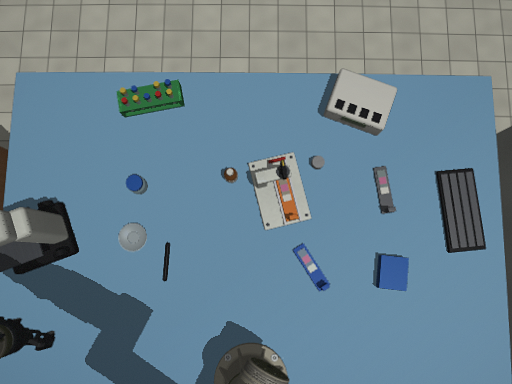

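View pics/a_scene.png

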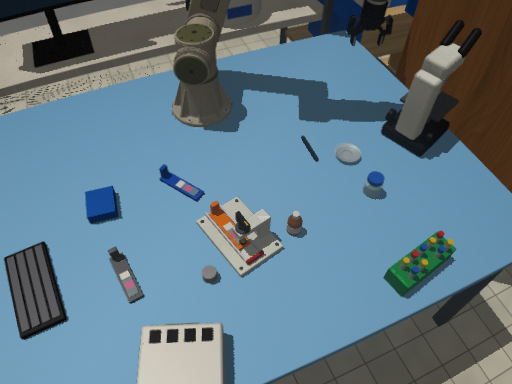

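The top view shows the white clamp near (280,190), its red stop at (276,160), the knob at (283,170) and the orange tab at (291,215). The blue and grey carriers are look-alikes. I'll get a coarse fix from both views.

Run:
```python
from h import *
for n in("top","scene"):
    f=np.load(n+"0.npz");p,d=f["p"],f["d"];ci={k:f[k] for k in("mtx","k1","R","t")};ci["k1"]=float(ci["k1"])
    hsv=cv2.cvtColor(p,cv2.COLOR_RGB2HSV);H,S,V=hsv[...,0],hsv[...,1],hsv[...,2]
    M={"orange":(H>4)&(H<18)&(S>190)&(V>120),"red":((H<4)|(H>174))&(S>170)&(V>80),"yellow":(H>22)&(H<34)&(S>140)&(V>120)}
    if n=="top": M["white"]=(S<70)&(V>140)
    for k,m in M.items():
        num,l,st,c=cv2.connectedComponentsWithStats(m.astype(np.uint8))
        for i in range(1,num):
            if st[i,4]<3: continue
            ys,xs=np.nonzero(l==i);P=depthpts(ci,np.c_[xs,ys],d[ys,xs])
            q=np.median(P,0)
            if abs(q[0]-.56)<.2 and abs(q[1]+.08)<.25: print(n,k,st[i],c[i].round(1),q.round(3),P[:,2].min().round(3),P[:,2].max().round(3))
            if k=="white" and st[i,4]>800:
                b=cv2.boxPoints(cv2.minAreaRect(np.c_[xs,ys].astype(np.float32)));print(plane(ci,b,.016).round(4))
```

```text
top orange [276 181   2   4   4] [276.8 182.5] [ 0.599 -0.076  0.028] 0.025 0.031
top orange [289 185   1   3   3] [289. 186.] [ 0.588 -0.114  0.025] 0.024 0.029
top orange [278 186   1   3   3] [278. 187.] [ 0.585 -0.079  0.027] 0.024 0.03
top orange [290 189   1   3   3] [290. 190.] [ 0.576 -0.117  0.025] 0.024 0.026
top orange [279 190   1   3   3] [279. 191.] [ 0.572 -0.082  0.029] 0.026 0.031
top orange [280 194   1   3   3] [280. 195.] [ 0.559 -0.085  0.029] 0.029 0.029
top orange [292 197   1   3   3] [292. 198.] [ 0.551 -0.123  0.031] 0.023 0.032
top orange [281 198   2   4   4] [281.2 199.5] [ 0.546 -0.089  0.027] 0.025 0.031
top orange [286 219   3   2   3] [287.  219.3] [ 0.485 -0.107  0.025] 0.025 0.029
top red [271 157  14   5  28] [278.2 159.1] [ 0.673 -0.081  0.033] 0.027 0.038
top yellow [282 161   2   5   5] [282.8 163. ] [ 0.634 -0.087  0.149] 0.143 0.152
[[ 0.8498 -0.2144  0.016 ]
 [ 1.0425 -0.2828  0.016 ]
 [ 0.9669 -0.4908  0.016 ]
 [ 0.7769 -0.4181  0.016 ]]
top white [ 249  152   63   78 2151] [279.2 192.5] [ 0.564 -0.07   0.017] -0.005 1.366
[[ 0.6656  0.0142  0.016 ]
 [ 0.7042 -0.1323  0.016 ]
 [ 0.4875 -0.184   0.016 ]
 [ 0.4507 -0.0405  0.016 ]]
top white [273 162   7   3  18] [276.3 163.2] [ 0.663 -0.075  0.017] 0.011 0.021
top white [227 169   6   6  31] [229.4 171.5] [0.622 0.07  0.087] 0.081 0.091
top white [282 190  10  12  63] [286.7 196.7] [ 0.553 -0.107  0.03 ] 0.025 1.366
top white [298 249  11  11  50] [302.5 253.4] [ 0.381 -0.154  0.013] 0.006 0.018
scene orange [211 201   8   6  25] [214.1 203.8] [ 0.492 -0.123  0.066] 0.064 0.069
scene orange [210 213  32  36 225] [224.  224.5] [ 0.53  -0.115  0.025] 0.019 0.029
scene orange [245 237   3   3   5] [245.8 238.2] [ 0.609 -0.075  0.026] 0.021 0.028
scene red [247 253  13  10  34] [252.7 257.4] [ 0.675 -0.083  0.03 ] 0.026 0.034
scene yellow [244 221   4   4   5] [245.6 222.8] [ 0.637 -0.087  0.147] 0.146 0.148
```

```bash
cat >> h.py <<'E'
def rel(p,psi):
    "shift/turn in tool axes (tool down, x at yaw psi deg) from the present pose"
    s=state();R=s["orientation"];a=np.radians(psi)
    T=np.array([[np.cos(a),np.sin(a),0],[np.sin(a),-np.cos(a),0],[0,0,-1]])
    return (R.T@(np.array(p)-s["position"])).round(4), np.degrees(cv2.Rodrigues(R.T@T)[0].ravel()).round(2)
E
python3 - <<'E'
from h import *
s=state();R=s["orientation"];ci=camera_info("wrist");Rc=np.array(ci["R"])
print("cam axes in tool",(R.T@Rc.T).round(3), (R.T@(-Rc.T@ci["t"]-s["position"])).round(4),ci["mtx"])
print(rel([.50,-.12,.24],194))
E
```

```text
cam axes in tool [[-0.001 -0.948 -0.319]
 [ 1.    -0.001 -0.   ]
 [ 0.    -0.319  0.948]] [ 0.0805 -0.0013 -0.142 ] [[300.31967849   0.         251.13425993]
 [  0.         300.31967849 188.470283  ]
 [  0.           0.           1.        ]]
(array([-0.5121, -0.5283, -0.0088]), array([-7.000e-02, -3.000e-02, -3.266e+01]))
```

```bash
python3 -m creep '[{"dx":-0.512,"dy":-0.528,"dz":-0.01,"az":-32.7,"claw":0},{"dx":-0.512,"dy":-0.528,"dz":-0.01,"az":-32.7,"claw":0},{"dx":-0.512,"dy":-0.528,"dz":-0.01,"az":-32.7,"claw":0},{"dx":-0.512,"dy":-0.528,"dz":-0.01,"az":-32.7,"claw":0},{"dx":-0.512,"dy":-0.528,"dz":-0.01,"az":-32.7,"claw":0},{"dx":-0.512,"dy":-0.528,"dz":-0.01,"az":-32.7,"claw":0},{"dx":-0.512,"dy":-0.528,"dz":-0.01,"az":-32.7,"claw":0},{"dx":-0.512,"dy":-0.528,"dz":-0.01,"az":-32.7,"claw":0},{"dx":-0.512,"dy":-0.528,"dz":-0.01,"az":-32.7,"claw":0},{"dx":-0.512,"dy":-0.528,"dz":-0.01,"az":-32.7,"claw":0},{"dx":-0.512,"dy":-0.528,"dz":-0.01,"az":-32.7,"claw":0},{"dx":-0.512,"dy":-0.528,"dz":-0.01,"az":-32.7,"claw":0},{"dx":-0.512,"dy":-0.528,"dz":-0.01,"az":-32.7,"claw":0},{"dx":-0.512,"dy":-0.528,"dz":-0.01,"az":-32.7,"claw":0},{"dx":-0.512,"dy":-0.528,"dz":-0.01,"az":-32.7,"claw":0},{"dx":-0.512,"dy":-0.528,"dz":-0.01,"az":-32.7,"claw":0}]'
cat >> h.py <<'E'
def shot(n,tag):
    ci=camera_info(n);p,d=grab_frame(n);np.savez(tag+".npz",p=p,d=d,**{k:np.array(v) for k,v in ci.items()});return ci,p,d
def load(tag):
    f=np.load(tag+".npz");ci={k:f[k] for k in("mtx","k1","R","t")};ci["k1"]=float(ci["k1"]);return ci,f["p"],f["d"]
E
python3 - <<'E'
from h import *
ci,p,d=shot("wrist","w1");save("w1.png",p);s=state();print(s["qpos"].round(3),s["ft_force"].round(2))
E
```

```text
[1.105 0.314 0.045 1.304 0.    1.431] [-0.04 -1.13 -0.16]schema error: expected keys dx, dy, dz, ax, ay, az, claw
```

View pics/w1.png

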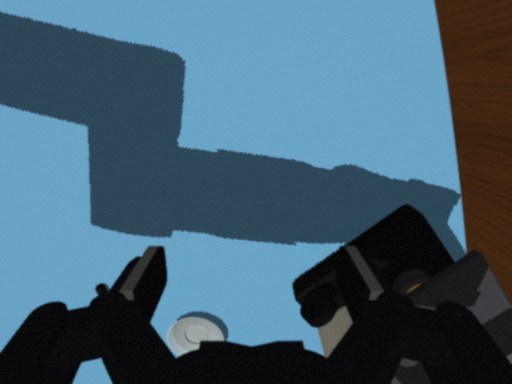

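Run:
```python
from h import *
print(rel([.634,-.087,.26],194))
```

```text
(array([-0.6285, -0.4542, -0.0289]), array([-6.000e-02, -3.000e-02, -3.267e+01]))
```

```bash
python3 -m creep '[{"dx":-0.628,"dy":-0.454,"dz":-0.029,"ax":0,"ay":0,"az":-32.7,"claw":0},{"dx":-0.628,"dy":-0.454,"dz":-0.029,"ax":0,"ay":0,"az":-32.7,"claw":0},{"dx":-0.628,"dy":-0.454,"dz":-0.029,"ax":0,"ay":0,"az":-32.7,"claw":0},{"dx":-0.628,"dy":-0.454,"dz":-0.029,"ax":0,"ay":0,"az":-32.7,"claw":0},{"dx":-0.628,"dy":-0.454,"dz":-0.029,"ax":0,"ay":0,"az":-32.7,"claw":0},{"dx":-0.628,"dy":-0.454,"dz":-0.029,"ax":0,"ay":0,"az":-32.7,"claw":0},{"dx":-0.628,"dy":-0.454,"dz":-0.029,"ax":0,"ay":0,"az":-32.7,"claw":0},{"dx":-0.628,"dy":-0.454,"dz":-0.029,"ax":0,"ay":0,"az":-32.7,"claw":0},{"dx":-0.628,"dy":-0.454,"dz":-0.029,"ax":0,"ay":0,"az":-32.7,"claw":0},{"dx":-0.628,"dy":-0.454,"dz":-0.029,"ax":0,"ay":0,"az":-32.7,"claw":0},{"dx":-0.628,"dy":-0.454,"dz":-0.029,"ax":0,"ay":0,"az":-32.7,"claw":0},{"dx":-0.628,"dy":-0.454,"dz":-0.029,"ax":0,"ay":0,"az":-32.7,"claw":0},{"dx":-0.628,"dy":-0.454,"dz":-0.029,"ax":0,"ay":0,"az":-32.7,"claw":0},{"dx":-0.628,"dy":-0.454,"dz":-0.029,"ax":0,"ay":0,"az":-32.7,"claw":0},{"dx":-0.628,"dy":-0.454,"dz":-0.029,"ax":0,"ay":0,"az":-32.7,"claw":0},{"dx":-0.628,"dy":-0.454,"dz":-0.029,"ax":0,"ay":0,"az":-32.7,"claw":0},{"dx":-0.628,"dy":-0.454,"dz":-0.029,"ax":0,"ay":0,"az":-32.7,"claw":0}]'
python3 - <<'E'
from h import *
ci,p,d=shot("wrist","w1");save("w2.png",p);s=state();print(s["qpos"].round(3),s["ft_force"].round(2),s["t"])
E
```

```text
t: 2.33
position: [0.6333, -0.0852, 0.2609]
orientation: [[-0.97, -0.244, 0.0], [-0.244, 0.97, -0.0], [-0.0, -0.0, -1.0]]
ft_force: [0.4, 0.4, -0.2]
grip_width: 0.001
grip_force: 0.0
[-0.259  0.439  0.302  1.433  0.    -0.506] [ 0.08 -0.14  0.31] 2.375
```

View pics/w2.png

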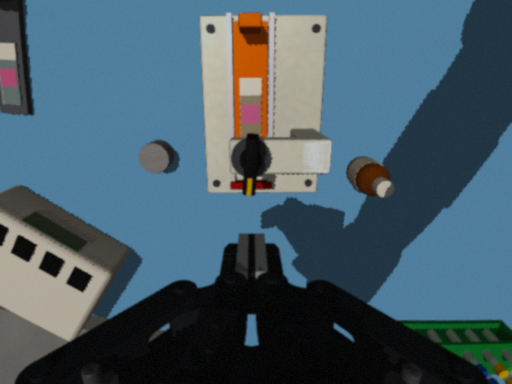

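The wrist view shows the clamp almost aligned with the tool: tab at (250,20), knob wing from (251,138) to the yellow mark at (249,190), red stop at (250,185), bed corners about (201,17), (326,16), (208,192), (317,190).

```bash
cat > m.py <<'E'
from h import *
import sys
def meas(tag):
    ci,p,d=load(tag);hsv=cv2.cvtColor(p,cv2.COLOR_RGB2HSV);H,S,V=[hsv[...,i] for i in range(3)]
    def comps(m,mn,box=(150,0,380,235)):
        m=m.astype(np.uint8).copy();k=np.zeros_like(m);k[box[1]:box[3],box[0]:box[2]]=1;m*=k
        num,l,st,c=cv2.connectedComponentsWithStats(m);o=[i for i in range(1,num) if st[i,4]>=mn]
        return [np.argwhere(l==i)[:,::-1] for i in sorted(o,key=lambda i:-st[i,4])]
    def rep(n,xy):
        P=depthpts(ci,xy,d[xy[:,1],xy[:,0]]);print(n,len(xy),xy.mean(0).round(1),np.median(P,0).round(4),"z",np.percentile(P[:,2],[5,95]).round(3));return P
    w=comps((S<75)&(V>110),3000)
    if w:
        xy=w[0];P=rep("white",xy);bed=xy[abs(P[:,2]-.016)<.006]
        q=plane(ci,bed,.016)[:,:2].astype(np.float32);r=cv2.minAreaRect(q);b=cv2.boxPoints(r);print("bed rect",r,b.round(4).tolist())
    o=(H>4)&(H<18)&(S>170)&(V>90)
    for xy in comps(o,100): 
        P=rep("orange",xy);t=xy[P[:,2]>.060]
        if len(t)>20:
            q=plane(ci,t,.067)[:,:2].astype(np.float32);print("tabtop",cv2.boxPoints(cv2.minAreaRect(q)).round(4).tolist(),P[P[:,2]>.06].mean(0))
    for xy in comps(((H<4)|(H>174))&(S>150)&(V>60),20): rep("red",xy)
    for xy in comps((H>22)&(H<34)&(S>140)&(V>100),5): rep("yellow",xy)
    for xy in comps(V<60,100):
        P=rep("dark",xy);t=xy[abs(P[:,2]-.148)<.006]
        if len(t)>50:
            q=plane(ci,t,.148)[:,:2].astype(np.float32);r=cv2.minAreaRect(q);print("wing",r,cv2.boxPoints(r).round(4).tolist())
    return ci,p,d
if __name__=="__main__": meas(sys.argv[1])
E
python3 m.py w1
python3 - <<'E'
from h import *
ci,p,d=load("w1");c2,p2,d2=load("top0")
def tri(a,b):
    n1,n2=und(ci,a),und(c2,b);P1=np.c_[ci["R"],ci["t"]];P2=np.c_[c2["R"],c2["t"]]
    X=cv2.triangulatePoints(P1,P2,n1.T,n2.T);return (X[:3]/X[3]).T
print("yellow tri",tri([[249.5,187]],[[282.8,163.]]))
# red stop / tab vertical profile
for r in range(8,40,1): print(r,p[r,250],plane(ci,[[250,r]],.067)[0,:2].round(4),d[r,250].round(3),end=' | ')
E
```

```text
white 6631 [294.8  72.5] [ 0.5237 -0.0599  0.0154] z [0.014 0.024]
bed rect ((0.5311695337295532, -0.0604761503636837), (0.1411277949810028, 0.07520894706249237), 14.629247665405273) [[0.45339998602867126, -0.04190000146627426], [0.4724000096321106, -0.11469999700784683], [0.6089000105857849, -0.07900000363588333], [0.589900016784668, -0.006300000008195639]]
orange 2321 [249.2  64.4] [ 0.5254 -0.1174  0.0255] z [0.024 0.067]
tabtop [[0.4799000024795532, -0.10509999841451645], [0.4862000048160553, -0.13740000128746033], [0.6086000204086304, -0.11349999904632568], [0.6022999882698059, -0.0812000036239624]] [ 0.49294112 -0.1241918   0.07783854]
red 86 [236.7 184.8] [ 0.6758 -0.0961  0.0311] z [0.025 0.033]
red 48 [259.1 185.4] [ 0.6695 -0.0677  0.0314] z [0.028 0.106]
yellow 80 [248.8 186.1] [ 0.636  -0.0886  0.1482] z [0.147 0.149]
dark 1429 [251.6 160.2] [ 0.617  -0.0922  0.1205] z [0.032 0.148]
wing ((0.618502140045166, -0.09130410850048065), (0.051505740731954575, 0.011867824010550976), 9.4013032913208) [[0.5921000242233276, -0.08969999849796295], [0.5940999984741211, -0.10140000283
[... 972 characters left out ...]
38] 0.299 | 23 [193  86   0] [ 0.4934 -0.1235] 0.299 | 24 [189  83   0] [ 0.4943 -0.1233] 0.299 | 25 [170  71   0] [ 0.4952 -0.1231] 0.299 | 26 [132  53   0] [ 0.4961 -0.1229] 0.299 | 27 [80 29  0] [ 0.497  -0.1226] 0.301 | 28 [55 24  1] [ 0.4979 -0.1224] 0.305 | 29 [52 22  1] [ 0.4989 -0.1222] 0.309 | 30 [48 20  0] [ 0.4998 -0.122 ] 0.314 | 31 [52 19  0] [ 0.5007 -0.1217] 0.32 | 32 [51 19  0] [ 0.5016 -0.1215] 0.326 | 33 [57 21  0] [ 0.5025 -0.1213] 0.332 | 34 [71 29  0] [ 0.5034 -0.121 ] 0.34 | 35 [80 32  0] [ 0.5044 -0.1208] 0.339 | 36 [82 35  3] [ 0.5053 -0.1206] 0.339 | 37 [81 32  0] [ 0.5062 -0.1203] 0.339 | 38 [81 32  1] [ 0.5071 -0.1201] 0.34 | 39 [79 29  0] [ 0.5081 -0.1199] 0.339 |
```

Run:
```python
from h import *
o=np.array([.6185,-.0913]);u=np.array([np.cos(np.radians(14.6)),np.sin(np.radians(14.6))])
for x,z in((-.168,.26),(-.168,.042),(-.150,.042),(-.109,.042)): print(x,rel([*(o+u*x),z],194.6))
```

```text
-0.168 (array([ 0.1839, -0.0036,  0.0007]), array([-0.01,  0.03, -0.49]))
-0.168 (array([ 0.184 , -0.0036,  0.2187]), array([-0.01,  0.03, -0.49]))
-0.15 (array([ 0.166 , -0.0034,  0.2187]), array([-0.01,  0.03, -0.49]))
-0.109 (array([ 0.125 , -0.0031,  0.2188]), array([-0.01,  0.03, -0.49]))
```

```bash
python3 -m creep '[{"dx":0.184,"dy":-0.0036,"dz":0,"ax":0,"ay":0,"az":-0.5,"claw":0},{"dx":0.184,"dy":-0.0036,"dz":0,"ax":0,"ay":0,"az":-0.5,"claw":0},{"dx":0.184,"dy":-0.0036,"dz":0,"ax":0,"ay":0,"az":-0.5,"claw":0},{"dx":0.184,"dy":-0.0036,"dz":0.06,"ax":0,"ay":0,"az":-0.5,"claw":0},{"dx":0.184,"dy":-0.0036,"dz":0.12,"ax":0,"ay":0,"az":-0.5,"claw":0},{"dx":0.184,"dy":-0.0036,"dz":0.18,"ax":0,"ay":0,"az":-0.5,"claw":0},{"dx":0.184,"dy":-0.0036,"dz":0.219,"ax":0,"ay":0,"az":-0.5,"claw":0},{"dx":0.184,"dy":-0.0036,"dz":0.219,"ax":0,"ay":0,"az":-0.5,"claw":0},{"dx":0.184,"dy":-0.0036,"dz":0.219,"ax":0,"ay":0,"az":-0.5,"claw":0}]'
python3 - <<'E'
from h import *
c,p,d=shot("scene","s1");save("s1.png",cv2.resize(p[150:290,150:310],None,fx=4,fy=4,interpolation=cv2.INTER_CUBIC))
E
```

```text
t: 3.5
position: [0.4572, -0.1347, 0.0429]
orientation: [[-0.968, -0.251, 0.002], [-0.251, 0.968, -0.001], [-0.002, -0.001, -1.0]]
ft_force: [0.5, 0.3, 1.2]
grip_width: 0.001
grip_force: 0.0
```

View pics/s1.png

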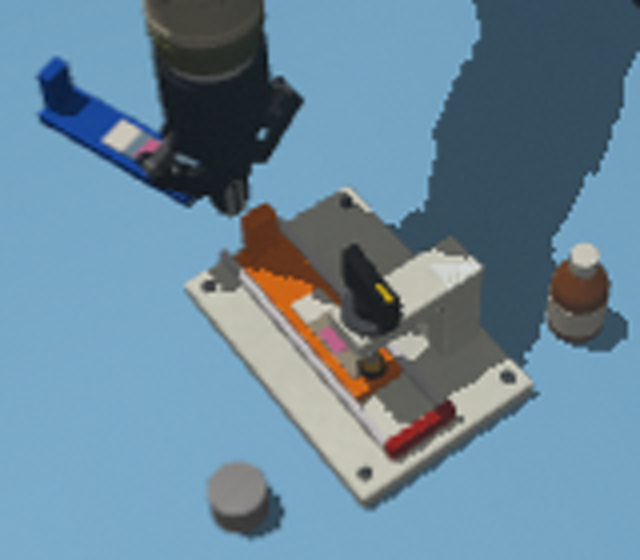

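The finger stands right behind the orange tab (260,225), with nothing else touched. Now I push.

```bash
python3 -m creep '[{"dx":-0.008,"dy":0,"dz":0,"ax":0,"ay":0,"az":0,"claw":0},{"dx":-0.014,"dy":0,"dz":0,"ax":0,"ay":0,"az":0,"claw":0},{"dx":-0.019,"dy":0,"dz":0,"ax":0,"ay":0,"az":0,"claw":0},{"dx":-0.024,"dy":0,"dz":0,"ax":0,"ay":0,"az":0,"claw":0},{"dx":-0.029,"dy":0,"dz":0,"ax":0,"ay":0,"az":0,"claw":0},{"dx":-0.034,"dy":0,"dz":0,"ax":0,"ay":0,"az":0,"claw":0},{"dx":-0.039,"dy":0,"dz":0,"ax":0,"ay":0,"az":0,"claw":0},{"dx":-0.044,"dy":0,"dz":0,"ax":0,"ay":0,"az":0,"claw":0},{"dx":-0.048,"dy":0,"dz":0,"ax":0,"ay":0,"az":0,"claw":0},{"dx":-0.050,"dy":0,"dz":0,"ax":0,"ay":0,"az":0,"claw":0}]'
python3 -m creep '[{"dx":-0.002,"dy":0,"dz":0,"ax":0,"ay":0,"az":0,"claw":0},{"dx":-0.004,"dy":0,"dz":0,"ax":0,"ay":0,"az":0,"claw":0}]'
python3 -m creep '[{"dx":-0.001,"dy":0,"dz":0,"ax":0,"ay":0,"az":0,"claw":0},{"dx":-0.002,"dy":0,"dz":0,"ax":0,"ay":0,"az":0,"claw":0}]'
```

```text
t: 4.8
position: [0.5047, -0.1218, 0.0412]
orientation: [[-0.968, -0.251, 0.0], [-0.251, 0.968, 0.0], [-0.0, 0.0, -1.0]]
ft_force: [-0.4, 0.4, 0.9]
grip_width: 0.003
grip_force: 0.6
t: 5.05
position: [0.5084, -0.1208, 0.0412]
orientation: [[-0.968, -0.251, -0.0], [-0.251, 0.968, 0.0], [0.0, 0.0, -1.0]]
ft_force: [-0.4, 0.1, -0.3]
grip_width: 0.001
grip_force: 0.4
t: 5.3
position: [0.5103, -0.1203, 0.0413]
orientation: [[-0.968, -0.251, 0.0], [-0.251, 0.968, 0.0], [-0.0, 0.0, -1.0]]
ft_force: [-1.2, -0.5, -0.9]
grip_width: -0.002
grip_force: 0.4
```

```bash
python3 -m creep '[{"dx":-0.001,"dy":0,"dz":0,"ax":0,"ay":0,"az":0,"claw":0},{"dx":-0.0015,"dy":0,"dz":0,"ax":0,"ay":0,"az":0,"claw":0}]' | sed -n '2p;4p'
python3 -m creep '[{"dx":-0.001,"dy":0,"dz":0,"ax":0,"ay":0,"az":0,"claw":0},{"dx":-0.0015,"dy":0,"dz":0,"ax":0,"ay":0,"az":0,"claw":0}]'| sed -n '2p;4p'
```

```text
position: [0.5118, -0.12, 0.0413]
ft_force: [-1.3, -0.1, -0.9]
position: [0.5121, -0.1199, 0.0413]
ft_force: [-6.6, -2.2, 3.9]
```

```bash
python3 -m creep '[{"dx":-0.001,"dy":0,"dz":0,"ax":0,"ay":0,"az":0,"claw":0},{"dx":-0.001,"dy":0,"dz":0,"ax":0,"ay":0,"az":0,"claw":0}]'| sed -n '2p;4p'
python3 -m creep '[{"dx":0.004,"dy":0,"dz":0,"ax":0,"ay":0,"az":0,"claw":0},{"dx":0.012,"dy":0,"dz":0,"ax":0,"ay":0,"az":0,"claw":0},{"dx":0.02,"dy":0,"dz":0,"ax":0,"ay":0,"az":0,"claw":0},{"dx":0.02,"dy":0,"dz":0,"ax":0,"ay":0,"az":0,"claw":0}]'
python3 - <<'E'
from h import *
c,p,d=shot("scene","s2");save("s2.png",cv2.resize(p[170:290,180:310],None,fx=5,fy=5,interpolation=cv2.INTER_CUBIC))
E
```

```text
position: [0.512, -0.1198, 0.0413]
ft_force: [-8.4, -3.5, 5.5]
t: 6.55
position: [0.4941, -0.1244, 0.0413]
orientation: [[-0.968, -0.25, -0.0], [-0.25, 0.968, 0.0], [0.0, 0.0, -1.0]]
ft_force: [0.3, 0.4, -0.0]
grip_width: -0.0
grip_force: 0.0
```

View pics/s2.png

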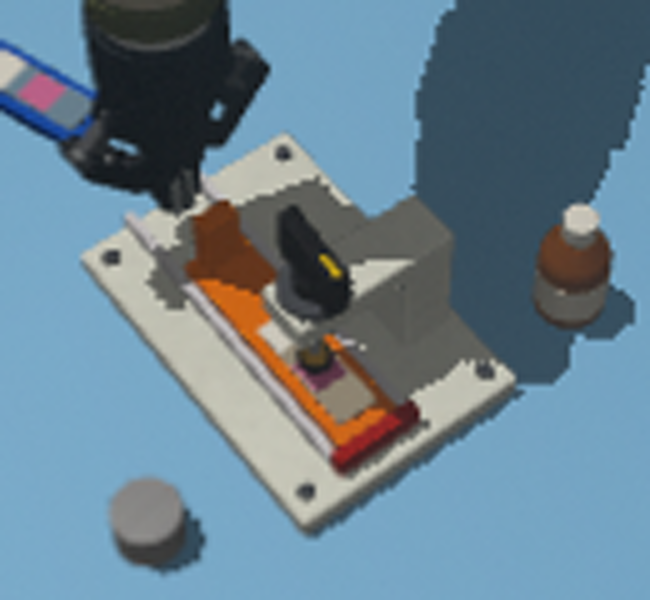

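The carrier's front is against the red stop (370,435), with no gap. Next I go up, open the fingers and look at the knob from a second place.

```bash
python3 -m creep '[{"dx":0.005,"dy":0,"dz":-0.06,"ax":0,"ay":0,"az":0,"claw":0},{"dx":0.005,"dy":0,"dz":-0.12,"ax":0,"ay":0,"az":0,"claw":0.04},{"dx":0,"dy":0,"dz":-0.18,"ax":0,"ay":0,"az":0,"claw":0.06},{"dx":-0.05,"dy":0,"dz":-0.2,"ax":0,"ay":0,"az":0,"claw":0.06},{"dx":-0.11,"dy":0,"dz":-0.2,"ax":0,"ay":0,"az":5,"claw":0.06},{"dx":-0.16,"dy":0,"dz":-0.2,"ax":0,"ay":0,"az":5,"claw":0.06},{"dx":-0.175,"dy":0,"dz":-0.2,"ax":0,"ay":0,"az":5,"claw":0.06},{"dx":-0.175,"dy":0,"dz":-0.2,"ax":0,"ay":0,"az":5,"claw":0.06},{"dx":-0.175,"dy":0,"dz":-0.2,"ax":0,"ay":0,"az":5,"claw":0.06},{"dx":-0.175,"dy":0,"dz":-0.2,"ax":0,"ay":0,"az":5,"claw":0.06}]'
python3 - <<'E'
from h import *
c,p,d=shot("wrist","w3");save("w3.png",p)
E
python3 m.py w3
python3 - <<'E'
from h import *
c1,_,_=load("w1");c2,_,_=load("w3")
E
```

```text
t: 7.85
position: [0.6634, -0.0808, 0.2418]
orientation: [[-0.986, -0.165, 0.0], [-0.165, 0.986, -0.0], [-0.0, -0.0, -1.0]]
ft_force: [0.2, -0.6, -0.9]
grip_width: 0.705
grip_force: 0.0
white 9731 [291.2  67.1] [ 0.5507 -0.0556  0.0159] z [0.014 0.105]
bed rect ((0.5407275557518005, -0.0758885070681572), (0.11743967235088348, 0.10949955135583878), 14.226537704467773) [[0.47040000557899475, -0.03720000013709068], [0.49729999899864197, -0.14339999854564667], [0.6111000180244446, -0.1145000010728836], [0.5842000246047974, -0.00839999970048666]]
orange 2087 [244.4  61.7] [ 0.5585 -0.1095  0.0256] z [0.024 0.067]
tabtop [[0.5200999975204468, -0.09929999709129333], [0.5270000100135803, -0.12970000505447388], [0.6068000197410583, -0.11150000244379044], [0.5999000072479248, -0.08100000023841858]] [ 0.53235813 -0.1128244   0.07699303]
red 84 [238.9 167.7] [ 0.677  -0.0962  0.0314] z [0.03  0.033]
red 78 [260.6 166.2] [ 0.6701 -0.0702  0.0314] z [0.03  0.145]
yellow 101 [249.8 157.5] [ 0.6358 -0.0884  0.1482] z [0.147 0.149]
dark 1609 [250.2 129.8] [ 0.617  -0.0921  0.1453] z [0.109 0.148]
wing ((0.6187790036201477, -0.09111146628856659), (0.0509614497423172, 0.011134007014334202), 8.975666046142578) [[0.5927000045776367, -0.08959999680519104], [0.5945000052452087, -0.1005999967455864], [0.6448000073432922, -0.09260000288486481], [0.6431000232696533, -0.08160000294446945]]
dark 191 [163.8 139.5] [ 0.6592 -0.1911  0.015 ] z [-0.001  0.026]
dark 170 [372.2 150.6] [0.6282 0.0492 0.05  ] z [0.044 0.056]
```

View pics/w3.png

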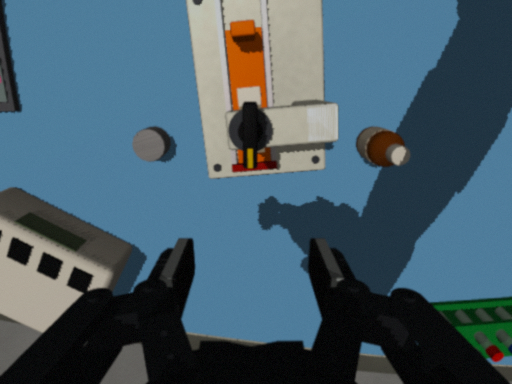

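Run:
```python
from h import *
print(rel([.6187,-.0912,.242],189.2),rel([.6187,-.0912,.118],189.2),state()["qpos"])
```

```text
(array([ 0.0459, -0.0028, -0.    ]), array([-0.01,  0.03,  0.29])) (array([ 0.046 , -0.0028,  0.124 ]), array([-0.01,  0.03,  0.29])) [-2.41282681e-01  5.03435450e-01  3.57152173e-01  1.42393049e+00
  7.91534051e-05 -4.06983041e-01]
```

```bash
python3 -m creep '[{"dx":0.046,"dy":-0.0028,"dz":0,"ax":0,"ay":0,"az":0.3,"claw":0.06},{"dx":0.046,"dy":-0.0028,"dz":0.03,"ax":0,"ay":0,"az":0.3,"claw":0.06},{"dx":0.046,"dy":-0.0028,"dz":0.07,"ax":0,"ay":0,"az":0.3,"claw":0.06},{"dx":0.046,"dy":-0.0028,"dz":0.1,"ax":0,"ay":0,"az":0.3,"claw":0.06},{"dx":0.046,"dy":-0.0028,"dz":0.123,"ax":0,"ay":0,"az":0.3,"claw":0.06},{"dx":0.046,"dy":-0.0028,"dz":0.123,"ax":0,"ay":0,"az":0.3,"claw":0.06},{"dx":0.046,"dy":-0.0028,"dz":0.123,"ax":0,"ay":0,"az":0.3,"claw":0.03},{"dx":0.046,"dy":-0.0028,"dz":0.123,"ax":0,"ay":0,"az":0.3,"claw":0.0},{"dx":0.046,"dy":-0.0028,"dz":0.123,"ax":0,"ay":0,"az":0.3,"claw":0.0},{"dx":0.046,"dy":-0.0028,"dz":0.123,"ax":0,"ay":0,"az":0.3,"claw":0.0},{"dx":0.046,"dy":-0.0028,"dz":0.123,"ax":0,"ay":0,"az":0.3,"claw":0.0},{"dx":0.046,"dy":-0.0028,"dz":0.123,"ax":0,"ay":0,"az":0.3,"claw":0.0}]' 60
cat > t.py <<'E'
from h import *
s=state();R=s["orientation"];print("t%.2f psi %.2f q6 %.3f"%(s["t"],np.degrees(np.arctan2(R[1,0],R[0,0]))%360,s["qpos"][5]),"T",s["wrist_torque"].round(3),"F",s["ft_force"].round(1),"j6 %.3f dq6 %.3f"%(s["joint_efforts"][5],s["dq"][5]),"p",s["position"].round(4),"g",s["grip_force"])
E
python3 t.py
```

```text
t: 9.4
position: [0.6201, -0.0894, 0.1205]
orientation: [[-0.987, -0.162, 0.003], [-0.162, 0.987, 0.002], [-0.003, 0.001, -1.0]]
ft_force: [-3.0, 5.1, 6.7]
grip_width: 0.131
grip_force: 61.8
t9.40 psi 189.32 q6 -0.435 T [0.949 0.237 0.072] F [-3.   5.1  6.7] j6 0.084 dq6 -0.001 p [ 0.6201 -0.0894  0.1205] g 61.795441066642525
```

```bash
python3 -m creep '[{"dx":0,"dy":0.0008,"dz":-0.001,"ax":0,"ay":0,"az":0,"claw":0},{"dx":0,"dy":0.0016,"dz":-0.001,"ax":0,"ay":0,"az":0,"claw":0},{"dx":0,"dy":0.0016,"dz":-0.001,"ax":0,"ay":0,"az":0,"claw":0}]' >/dev/null; python3 t.py
python3 -m creep '[{"dx":0,"dy":0,"dz":0,"ax":0,"ay":0,"az":3,"claw":0}]'>/dev/null; python3 t.py
python3 -m creep '[{"dx":0,"dy":0,"dz":0,"ax":0,"ay":0,"az":3,"claw":0}]'>/dev/null; python3 t.py
python3 -m creep '[{"dx":0,"dy":0,"dz":0,"ax":0,"ay":0,"az":3,"claw":0}]'>/dev/null; python3 t.py
python3 -m creep '[{"dx":0,"dy":0,"dz":0,"ax":0,"ay":0,"az":3,"claw":0}]'>/dev/null; python3 t.py
python3 -m creep '[{"dx":0,"dy":0,"dz":0,"ax":0,"ay":0,"az":3,"claw":0}]'>/dev/null; python3 t.py
python3 -m creep '[{"dx":0,"dy":0,"dz":0,"ax":0,"ay":0,"az":3,"claw":0}]'>/dev/null; python3 t.py
```

```text
t9.78 psi 189.25 q6 -0.433 T [ 0.385 -0.19   0.148] F [0.2 1.8 6.1] j6 0.167 dq6 0.000 p [ 0.6201 -0.0894  0.1205] g 61.640398952588384
t9.90 psi 186.17 q6 -0.379 T [ 0.376 -0.209  0.159] F [0.6 2.  5.4] j6 -0.397 dq6 0.428 p [ 0.6201 -0.0895  0.1205] g 61.60810692744235
t10.03 psi 183.14 q6 -0.326 T [ 0.347 -0.236  0.174] F [1.6 1.4 6. ] j6 -0.268 dq6 0.414 p [ 0.6201 -0.0895  0.1205] g 61.6653859868029
t10.15 psi 180.14 q6 -0.274 T [ 0.337 -0.199  0.17 ] F [2.1 1.5 6.6] j6 -0.265 dq6 0.416 p [ 0.6201 -0.0896  0.1205] g 61.68864784924153
t10.28 psi 177.14 q6 -0.222 T [ 0.291 -0.16   0.163] F [1.5 2.8 5.9] j6 -0.265 dq6 0.416 p [ 0.6201 -0.0896  0.1205] g 61.692304549001165
t10.40 psi 174.14 q6 -0.169 T [ 0.164 -0.147  0.157] F [0.8 1.3 5.6] j6 -0.265 dq6 0.414 p [ 0.6201 -0.0897  0.1204] g 61.692446097886204
t10.53 psi 171.13 q6 -0.117 T [ 0.157 -0.114  0.235] F [0.9 1.6 5.9] j6 -0.265 dq6 0.416 p [ 0.6201 -0.0898  0.1205] g 61.69256826428864
```

```bash
python3 -m creep '[{"dx":0,"dy":0,"dz":0,"ax":0,"ay":0,"az":3,"claw":0}]'>/dev/null; python3 t.py
python3 -m creep '[{"dx":0,"dy":0,"dz":0,"ax":0,"ay":0,"az":3,"claw":0}]'>/dev/null; python3 t.py
python3 -m creep '[{"dx":0,"dy":0,"dz":0,"ax":0,"ay":0,"az":3,"claw":0}]'>/dev/null; python3 t.py
python3 -m creep '[{"dx":0,"dy":0,"dz":0,"ax":0,"ay":0,"az":3,"claw":0}]'>/dev/null; python3 t.py
python3 -m creep '[{"dx":0,"dy":0,"dz":0,"ax":0,"ay":0,"az":3,"claw":0}]'>/dev/null; python3 t.py
python3 -m creep '[{"dx":0,"dy":0,"dz":0,"ax":0,"ay":0,"az":3,"claw":0}]'>/dev/null; python3 t.py
python3 -m creep '[{"dx":0,"dy":0,"dz":0,"ax":0,"ay":0,"az":3,"claw":0}]'>/dev/null; python3 t.py
python3 -m creep '[{"dx":0,"dy":0,"dz":0,"ax":0,"ay":0,"az":3,"claw":0}]'>/dev/null; python3 t.py
```

```text
t10.65 psi 168.13 q6 -0.065 T [ 0.181 -0.115  0.23 ] F [-0.2  1.2  5.4] j6 -0.264 dq6 0.414 p [ 0.62   -0.0898  0.1205] g 61.69448126243424
t10.78 psi 165.13 q6 -0.012 T [ 0.167 -0.132  0.203] F [0.8 0.4 6.1] j6 -0.264 dq6 0.416 p [ 0.62   -0.0899  0.1205] g 61.697004537140856
t10.90 psi 162.12 q6 0.040 T [ 0.067 -0.137  0.134] F [0.8 0.8 5.5] j6 -0.264 dq6 0.415 p [ 0.62   -0.09    0.1205] g 61.70093140334757
t11.03 psi 159.12 q6 0.092 T [ 0.017 -0.041  0.166] F [0.7 0.4 5.7] j6 -0.264 dq6 0.416 p [ 0.62   -0.09    0.1205] g 61.70596157975524
t11.15 psi 156.12 q6 0.145 T [-0.007 -0.005  0.164] F [0.4 0.6 5.5] j6 -0.263 dq6 0.416 p [ 0.62   -0.0901  0.1205] g 61.711960060765705
t11.28 psi 153.11 q6 0.197 T [-0.023 -0.073  0.199] F [0.5 0.4 6.2] j6 -0.263 dq6 0.413 p [ 0.6199 -0.0901  0.1205] g 61.71900523602744
t11.40 psi 150.11 q6 0.250 T [-0.017 -0.009  0.196] F [0.  0.2 5.9] j6 -0.263 dq6 0.415 p [ 0.6199 -0.0902  0.1205] g 61.72724958400977
t11.53 psi 147.11 q6 0.302 T [-0.061 -0.01   0.183] F [-0.4  0.1  6.2] j6 -0.263 dq6 0.416 p [ 0.6198 -0.0902  0.1205] g 61.735896888767456
```

```bash
python3 -m creep '[{"dx":0,"dy":0,"dz":0,"ax":0,"ay":0,"az":3,"claw":0}]'>/dev/null; python3 t.py
python3 -m creep '[{"dx":0,"dy":0,"dz":0,"ax":0,"ay":0,"az":3,"claw":0}]'>/dev/null; python3 t.py
python3 -m creep '[{"dx":0,"dy":0,"dz":0,"ax":0,"ay":0,"az":3,"claw":0}]'>/dev/null; python3 t.py
python3 -m creep '[{"dx":0,"dy":0,"dz":0,"ax":0,"ay":0,"az":3,"claw":0}]'>/dev/null; python3 t.py
python3 -m creep '[{"dx":0,"dy":0,"dz":0,"ax":0,"ay":0,"az":3,"claw":0}]'>/dev/null; python3 t.py
python3 -m creep '[{"dx":0,"dy":0,"dz":0,"ax":0,"ay":0,"az":3,"claw":0}]'>/dev/null; python3 t.py
python3 -m creep '[{"dx":0,"dy":0,"dz":0,"ax":0,"ay":0,"az":3,"claw":0}]'>/dev/null; python3 t.py
python3 -m creep '[{"dx":0,"dy":0,"dz":0,"ax":0,"ay":0,"az":3,"claw":0}]'>/dev/null; python3 t.py
python3 -m creep '[{"dx":0,"dy":0,"dz":0,"ax":0,"ay":0,"az":3,"claw":0}]'>/dev/null; python3 t.py
python3 -m creep '[{"dx":0,"dy":0,"dz":0,"ax":0,"ay":0,"az":3,"claw":0}]'>/dev/null; python3 t.py
```

```text
t11.65 psi 144.11 q6 0.354 T [-0.058 -0.001  0.155] F [-0.4 -0.1  5.7] j6 -0.263 dq6 0.415 p [ 0.6198 -0.0903  0.1205] g 61.74582559866394
t11.78 psi 141.10 q6 0.407 T [-0.168  0.084  0.136] F [ 0.4 -0.1  6.7] j6 -0.262 dq6 0.413 p [ 0.6198 -0.0903  0.1205] g 61.75656258661547
t11.90 psi 138.10 q6 0.459 T [-0.153  0.09   0.183] F [ 0.1 -0.6  6.2] j6 -0.262 dq6 0.415 p [ 0.6197 -0.0904  0.1205] g 61.76823763482389
t12.03 psi 135.10 q6 0.511 T [-0.197  0.128  0.169] F [-0.4 -0.1  6.9] j6 -0.262 dq6 0.416 p [ 0.6197 -0.0904  0.1205] g 61.78046690857627
t12.15 psi 132.10 q6 0.564 T [-0.193  0.177  0.188] F [ 0.1 -0.1  6.8] j6 -0.262 dq6 0.416 p [ 0.6197 -0.0904  0.1205] g 61.793604688054984
t12.28 psi 129.10 q6 0.616 T [-0.215  0.154  0.153] F [-0.9 -0.4  6.8] j6 -0.262 dq6 0.416 p [ 0.6196 -0.0905  0.1204] g 61.807160498556186
t12.40 psi 126.10 q6 0.668 T [-0.235  0.186  0.198] F [-1.2 -0.8  7.1] j6 -0.261 dq6 0.414 p [ 0.6195 -0.0905  0.1205] g 61.821747536869225
t12.53 psi 123.09 q6 0.721 T [-0.296  0.279  0.182] F [-1.4 -1.5  7.1] j6 -0.261 dq6 0.414 p [ 0.6195 -0.0906  0.1205] g 61.83675611124272
t12.65 psi 120.09 q6 0.773 T [-0.272  0.331  0.209] F [-0.2  0.1  7.1] j6 -0.261 dq6 0.417 p [ 0.6194 -0.0906  0.1205] g 61.853052978513006
t12.78 psi 117.09 q6 0.826 T [-0.32   0.344  0.208] F [-1.5 -0.5  7. ] j6 -0.261 dq6 0.415 p [ 0.6194 -0.0906  0.1205] g 61.86887145247965
```

```bash
python3 -m creep '[{"dx":0,"dy":0,"dz":0,"ax":0,"ay":0,"az":3,"claw":0}]'>/dev/null; python3 t.py
python3 -m creep '[{"dx":0,"dy":0,"dz":0,"ax":0,"ay":0,"az":3,"claw":0}]'>/dev/null; python3 t.py
python3 -m creep '[{"dx":0,"dy":0,"dz":0,"ax":0,"ay":0,"az":3,"claw":0}]'>/dev/null; python3 t.py
python3 -m creep '[{"dx":0,"dy":0,"dz":0,"ax":0,"ay":0,"az":3,"claw":0}]'>/dev/null; python3 t.py
python3 -m creep '[{"dx":0,"dy":0,"dz":0,"ax":0,"ay":0,"az":3,"claw":0}]'>/dev/null; python3 t.py
python3 -m creep '[{"dx":0,"dy":0,"dz":0,"ax":0,"ay":0,"az":3,"claw":0}]'>/dev/null; python3 t.py
python3 -m creep '[{"dx":0,"dy":0,"dz":0,"ax":0,"ay":0,"az":3,"claw":0}]'>/dev/null; python3 t.py
python3 -m creep '[{"dx":0,"dy":0,"dz":0,"ax":0,"ay":0,"az":3,"claw":0}]'>/dev/null; python3 t.py
python3 -m creep '[{"dx":0,"dy":0,"dz":0,"ax":0,"ay":0,"az":3,"claw":0}]'>/dev/null; python3 t.py
python3 -m creep '[{"dx":0,"dy":0,"dz":0,"ax":0,"ay":0,"az":3,"claw":0}]'>/dev/null; python3 t.py
python3 -m creep '[{"dx":0,"dy":0,"dz":0,"ax":0,"ay":0,"az":3,"claw":0}]'>/dev/null; python3 t.py
python3 -m creep '[{"dx":0,"dy":0,"dz":0,"ax":0,"ay":0,"az":3,"claw":0}]'>/dev/null; python3 t.py
```

```text
t12.90 psi 114.09 q6 0.878 T [-0.322  0.399  0.204] F [-0.9 -1.3  7.2] j6 -0.260 dq6 0.415 p [ 0.6193 -0.0906  0.1205] g 61.88543373184075
t13.03 psi 111.09 q6 0.930 T [-0.345  0.447  0.153] F [-0.9 -1.8  7.7] j6 -0.260 dq6 0.414 p [ 0.6193 -0.0907  0.1205] g 61.90266246740066
t13.15 psi 108.08 q6 0.983 T [-0.357  0.493  0.175] F [-1.9 -0.9  7.3] j6 -0.260 dq6 0.417 p [ 0.6192 -0.0907  0.1205] g 61.92035702171779
t13.28 psi 105.08 q6 1.035 T [-0.361  0.54   0.175] F [-1.8 -2.1  7.2] j6 -0.260 dq6 0.415 p [ 0.6191 -0.0907  0.1205] g 61.93832194703646
t13.40 psi 102.08 q6 1.087 T [-0.341  0.545  0.167] F [-1.1 -1.4  7.9] j6 -0.260 dq6 0.415 p [ 0.6191 -0.0907  0.1205] g 61.95676629538866
t13.53 psi 99.08 q6 1.140 T [-0.347  0.57   0.197] F [-1.8 -1.2  7.3] j6 -0.260 dq6 0.415 p [ 0.619  -0.0907  0.1205] g 61.97517708011219
t13.65 psi 96.08 q6 1.192 T [-0.361  0.581  0.183] F [-2.1 -2.2  7.6] j6 -0.238 dq6 0.414 p [ 0.6189 -0.0907  0.1205] g 62.040994964627316
t13.78 psi 93.09 q6 1.244 T [-0.298  0.694  0.187] F [-2.8 -1.6  7.4] j6 -0.217 dq6 0.415 p [ 0.6189 -0.0907  0.1205] g 62.08319110501179
t13.90 psi 90.08 q6 1.297 T [-0.326  0.703  0.208] F [-2.6 -1.3  7.3] j6 -0.216 dq6 0.414 p [ 0.6188 -0.0907  0.1205] g 62.099696030163614
t14.03 psi 87.09 q6 1.349 T [-0.268  0.7    0.258] F [-3.1 -1.1  7.6] j6 -0.213 dq6 0.415 p [ 0.6188 -0.0907  0.1205] g 62.13334498140284
t14.15 psi 84.09 q6 1.401 T [-0.31   0.774  0.224] F [-3.1 -1.9  9. ] j6 -0.210 dq6 0.416 p [ 0.6187 -0.0907  0.1205] g 62.16020960338028
t14.28 psi 81.08 q6 1.454 T [-0.311  0.812  0.222] F [-2.9 -1.7  8.2] j6 -0.207 dq6 0.413 p [ 0.6186 -0.0907  0.1205] g 62.18282885532972
```

Clear touch signature: joint-6 effort steps by 0.043 N m at ψ ≈ 97°, then grows by 0.06 N m per rad. Another quarter turn ends at ψ ≈ 7.5°, so 73.5° remain.

```bash
python3 -m creep '[{"dx":0,"dy":0,"dz":0,"ax":0,"ay":0,"az":4,"claw":0},{"dx":0,"dy":0,"dz":0,"ax":0,"ay":0,"az":8,"claw":0},{"dx":0,"dy":0,"dz":0,"ax":0,"ay":0,"az":12,"claw":0},{"dx":0,"dy":0,"dz":0,"ax":0,"ay":0,"az":16,"claw":0},{"dx":0,"dy":0,"dz":0,"ax":0,"ay":0,"az":20,"claw":0},{"dx":0,"dy":0,"dz":0,"ax":0,"ay":0,"az":24,"claw":0},{"dx":0,"dy":0,"dz":0,"ax":0,"ay":0,"az":28,"claw":0},{"dx":0,"dy":0,"dz":0,"ax":0,"ay":0,"az":32,"claw":0},{"dx":0,"dy":0,"dz":0,"ax":0,"ay":0,"az":36,"claw":0},{"dx":0,"dy":0,"dz":0,"ax":0,"ay":0,"az":40,"claw":0},{"dx":0,"dy":0,"dz":0,"ax":0,"ay":0,"az":44,"claw":0},{"dx":0,"dy":0,"dz":0,"ax":0,"ay":0,"az":47,"claw":0},{"dx":0,"dy":0,"dz":0,"ax":0,"ay":0,"az":50,"claw":0}]' >/dev/null; python3 t.py
python3 -m creep '[{"dx":0,"dy":0,"dz":0,"ax":0,"ay":0,"az":3,"claw":0},{"dx":0,"dy":0,"dz":0,"ax":0,"ay":0,"az":6,"claw":0},{"dx":0,"dy":0,"dz":0,"ax":0,"ay":0,"az":9,"claw":0},{"dx":0,"dy":0,"dz":0,"ax":0,"ay":0,"az":12,"claw":0},{"dx":0,"dy":0,"dz":0,"ax":0,"ay":0,"az":15,"claw":0},{"dx":0,"dy":0,"dz":0,"ax":0,"ay":0,"az":18,"claw":0},{"dx":0,"dy":0,"dz":0,"ax":0,"ay":0,"az":21,"claw":0}]' >/dev/null; python3 t.py
```

```text
t15.90 psi 31.11 q6 2.326 T [0.074 1.204 0.282] F [-6.   0.1  9.7] j6 -0.160 dq6 0.413 p [ 0.6178 -0.0901  0.1204] g 62.65279598305483
t16.77 psi 10.12 q6 2.693 T [0.248 1.243 0.306] F [-5.7  0.4 11. ] j6 -0.143 dq6 0.414 p [ 0.6177 -0.0896  0.1205] g 62.77341782973963
```

```bash
python3 -m creep '[{"dx":0,"dy":0,"dz":0,"ax":0,"ay":0,"az":2.5,"claw":0},{"dx":0,"dy":0,"dz":0,"ax":0,"ay":0,"az":2.5,"claw":0},{"dx":0,"dy":0,"dz":0,"ax":0,"ay":0,"az":2.5,"claw":0}]' >/dev/null; python3 t.py
python3 -m creep '[{"dx":0,"dy":0,"dz":0,"ax":0,"ay":0,"az":2.5,"claw":0.03},{"dx":0,"dy":0,"dz":0,"ax":0,"ay":0,"az":0,"claw":0.06},{"dx":0,"dy":0,"dz":0,"ax":0,"ay":0,"az":0,"claw":0.06},{"dx":0,"dy":0,"dz":0,"ax":0,"ay":0,"az":0,"claw":0.06},{"dx":0,"dy":0,"dz":-0.03,"ax":0,"ay":0,"az":0,"claw":0.06},{"dx":0,"dy":0,"dz":-0.08,"ax":0,"ay":0,"az":0,"claw":0.06},{"dx":0,"dy":0,"dz":-0.13,"ax":0,"ay":0,"az":0,"claw":0.06}]' >/dev/null; python3 t.py
```

```text
t17.15 psi 7.69 q6 2.735 T [0.354 1.23  0.059] F [-5.9  1.3 10.5] j6 0.026 dq6 0.000 p [ 0.6177 -0.0896  0.1205] g 62.589194621759816
t18.02 psi 7.69 q6 2.736 T [ 0.016 -0.078 -0.009] F [1.3 0.3 0.4] j6 0.000 dq6 0.000 p [ 0.6186 -0.0894  0.2502] g 0.0
```

```bash
python3 - <<'E'
from h import *
c,p,d=shot("wrist","w4");shot("scene","s3");save("w4.png",p)
E
python3 m.py w4 | grep -E "wing|yellow|tabtop|red"
```

```text
tabtop [[0.5645999908447266, -0.10649999976158142], [0.5911999940872192, -0.10859999805688858], [0.5916000008583069, -0.10379999876022339], [0.5649999976158142, -0.10170000046491623]] [ 0.60603609 -0.09945801  0.14132746]
red 231 [252.  111.3] [ 0.6753 -0.0844  0.0312] z [0.03  0.033]
yellow 83 [251.  206.2] [ 0.6032 -0.0931  0.1481] z [0.147 0.149]
wing ((0.6213324069976807, -0.09111528843641281), (0.05132200941443443, 0.011200353503227234), 7.628802299499512) [[0.5952000021934509, -0.08900000154972076], [0.5965999960899353, -0.10010000318288803], [0.6474999785423279, -0.093299999833107], [0.6460000276565552, -0.08219999819993973]]
```

View pics/w4.png

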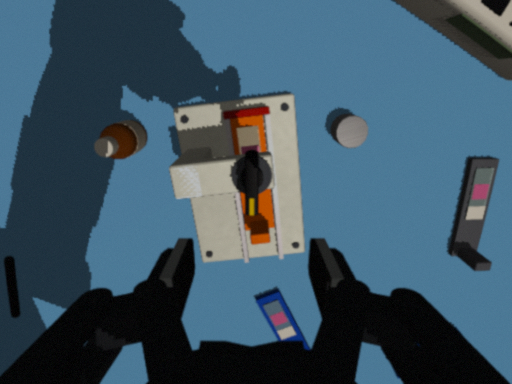

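The wrist view shows the yellow mark turned round to (251,206), wing yaw 7.6°, about 89–90° past the touch. The carrier still meets the red stop at (248,113), and the gripper is clear of everything.

```bash
python3 -c "
from bench import job_done; print(job_done())"
```

```text
the job is handed in; nothing more can be done
None
```

The carrier is fully home against the red stop, the knob is about 89–90° past first touch, the gripper has let go and is clear of everything, and the job was handed in about 18 s into the 72 s limit (no verdict was returned).

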